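# Set up a bend check on an opened phone

## Robot

A 7-joint arm with a two-finger parallel gripper is mounted at the origin on the work surface. World frame = base frame: x ahead of the robot, y to its left, z up, the work surface at z = 0. Lengths are in m, angles in degrees, forces in N, time in s.
With the tool pointing down it reaches from about 0.425 to 0.875 m from the base axis. Payload 4.7 kg.
Tool frame: the origin (TCP) lies on the centre line of the jaws, within the pads' length; the fingertips stand 8 mm ahead of it and the grasp point (between the pads) lies 11 mm behind it; z points along the fingers, y is the direction in which the jaws open and shut (so a half turn about z gives the same grasp; the last joint's range is limited). The gripper opens to 87 mm and grips with 3 to 60 N. Pads are 19 mm wide; open, the fingers measure 117 mm over their backs; the gripper's body (75 mm by 190 mm) begins 51 mm behind the grasp point.
Start: joints at [69.219, 18.392, -4.016, 83.108, 1.295, 78.541, -3.26], TCP at [0.239, -0.604, 0.231] pointing down, gripper open.
Joint ranges: [-163.93, 163.93], [-17.29, 119.83], [-79.2, 71.16], [3.27, 140.29], [-89.18, 269.18], [5.43, 117.66], [-154.24, 154.24]. Speed limits (degrees/s): [147.25, 147.25, 180, 180, 180, 180, 180].

## Interface

Orientations are given as [roll, pitch, yaw] about the fixed x, y, z axes, in that order (R = Rz(yaw) Ry(pitch) Rx(roll)).
In Python, from cell import env gives the robot as it stands. The module is installed in compiled form; this text tells all that it offers.
- The arm moves only by the tool move_arm, never from a script. Its argument "steps" is a list of rows, each a list of 2 entries, a list of its own where there are three numbers: the shift along the tool's x, y, z in m, then the turn about the tool's z in rad. A call has 1 to 20 rows; each row is the pose to reach, as a shift and turn from the pose commanded when the call began, along the tool's axes at that moment; what a row does not reach only later rows make up. A row lasts 1/8 s, in which the tool goes at most 62.5 mm and 10.7 degrees, less where a joint would pass 70% of its speed; a pose out of reach is approached as far as the arm can. A call with a gripper value outside its range is refused whole. "hand" is the closure, from -1 (fully open) to 1 (shut), set as the call begins (left out, the last holds). The fingers move at their own pace and stop on an object; "squeeze" is the grip in N (left out, the last holds). Time passes only in rows, so rows that repeat a pose let the fingers close. It gives the time, the measured TCP pose, the force and the opening at its end, in the units of the state.
- env.get_obs(): the state, without advancing time (a new reading comes with each control period).
- env.read_camera(name): name is "side" or "top" or "wrist"; returns (picture, depth): 420x560x3 uint8, red, green, blue; 420x560 float32, m along the optical axis (not along the pixel's ray), 0 where there is no reading.
- env.calibration(name): a dict with "intrinsics" (3x3 intrinsics, pixels), "D" ([k1, k2, p1, p2, k3] as OpenCV has them; the pictures are not rectified), "position" and "orientation" of the camera in the world; the wrist camera has in their place "mount" (4x4, takes a point from camera to tool coordinates, whose origin is the TCP and whose axes are the flange's). Camera axes: x right, y up, looking along -z (the intrinsics and any distortion apply to the point x, -y, -z); pixel columns grow to the right and rows downward; lengths in m; the calibration is good to about 2 mm. A picture is of the moment at which its call begins: read the wrist's pose just before it. calibration takes no time and is no camera call.
- env.sign_off(): hands the job in, once; it reports no verdict.
Trained networks look in the newest picture that a camera, given by its name, has taken for a name from the list of things; names that differ only in an ending like _2 or _b are one class to them, and where a whole thing is asked for, a point or a joint stands for the part that bears it (a point fixed in the world has none). Each returns a list of dicts, best first, with "conf" (0 to 1); they miss things now and then, are a little off and sometimes report something else, mostly with a low value. They report only what shows in the picture. A call takes as long as a camera call. They do not tell look-alikes from the thing itself.
- env.cut_out(camera, query): "region" (420x560 bool, what is visible of it) and "uv" ([column, row] in pixels, amid what is visible of it).
The state is a dict: "time_s": time; "qpos": joint angles; "joint_velocities": joint speeds; "effort": joint torques, N m; "tool_pos": TCP position; "tool_rot": TCP orientation; "force": force on the tool from outside, world axes, zero at the start; "wrist_torque": the same for the moment, N m; "grip_width": finger opening in m.
Only numpy, scipy, OpenCV 4.12 (cv2) and the standard library are available. Lean on these libraries where they do the work, as an engineer would, in place of code of your own. Each camera call takes 0.05 s, during which the arm holds its last target. There are 200 camera calls.

## Task

Get ready to check the opened phone for a bend. First push the phone on the dark checking plate right up against the long fence and the end stop, then take the aluminium straightedge out of the half-open top drawer (its tail lies under the cabinet top, so tilt it and draw it out nose first) and hold it level with its underside about 2 cm above the phone, centred on the phone and running along the phone's length. Finish still holding it there, touching neither phone nor plate, with the phone still against both stops, the brush still in the drawer and the other things on the bench left where they lie.

Things in the scene. Friction and masses are not known exactly. Their poses are not given: they have to be found in the camera images.
- phone_centre (a point): centre of the opened phone lying on the plate, a flat dark slab 76 (its x) x 162 (its y) x 8 mm (z up), 0.17 kg, free to slide; the point is half-way up. It is too wide to grip; it is pushed
- seat (a point): fixed point 4 mm above the checking plate's top, where the phone's centre is when it touches fence and end stop. Axes are the plate's, z up. The fence's face lies at x +38 mm, facing -x (it stops the phone's long +x side); the end stop's face at y -81 mm, facing +y (it stops the -y end). The phone starts 24 to 50 mm short of the fence, 15 to 45 mm short of the end stop, turned up to 0.2 rad
- plate: the fixed dark checking plate, 190 (x) x 250 (y) x 12 mm; origin under its middle. Two steel bars are screwed to it, both 10 mm wide and 7 mm high above its top: the fence, 220 mm long, along its far (+x) side, and the end stop, 50 mm long, at its -y end
- straightedge_centre (a point): centre of the straightedge, a plain aluminium I-section bar 200 (its x) x 20 (y) x 26 mm (z up as it lies), 0.2 kg, flanges 6 mm thick, web 8 mm. It lies upright on the drawer floor in one of the two lanes, its x roughly along the drawer, -x end to the front. It can be gripped across its 20 mm anywhere in the open part
- straightedge_end_a (a point): middle of the straightedge's -x end face (the nose, in the open part of the drawer, 7 to 34 mm from the drawer's front)
- straightedge_end_b (a point): middle of the straightedge's +x end face (the tail, 82 to 94 mm in under the cabinet top at the start)
- opening (a point): fixed point on the cabinet's front face, mid-width, level with the top drawer's floor (80 mm above the bench). -x points straight out of the front, y across, z up. The underside of the cabinet top's front edge is 64 mm above this point, its upper side 72 mm. With the drawer's front panel it bounds the opening: 125 to 140 mm, shorter than the straightedge
- cabinet: fixed grey steel drawer cabinet, 270 wide (y) x 290 deep (x) x 152 mm high, front to its -x; origin under its middle. On the back half of its top stand small things up to 40 mm high. A second drawer below is shut
- drawer (a joint): how far the top drawer is open (m): from the cabinet's face to the inner side of the drawer's front panel; starts 0.125 to 0.14, stops at 0.14, slides against 5 N. Two lanes 118 mm wide, middles 62 mm either side of a divider 42 high, 6 mm thick; sides 45 mm high; front panel 12 thick, 57 mm above the drawer floor; its bar handle sticks out 35 mm below the panel's top
- brush_grip (a point): the brush in the drawer's other lane, 160 mm long; the point is on its handle
- rear_cover: the phone's dark rear cover lying flat, 162 x 76 x 4 mm; origin under its centre
- screwdriver: screwdriver, 150 mm long, lying on the bench; origin under it
- alcohol_bottle: clear bottle with white cap, 60 mm across, 125 mm high; origin under its centre
- screw_tray: black divided tray, 90 x 130 x 22 mm; origin under its centre
- suction_cup: black suction cup with a stem, 48 mm across, 33 mm high; origin under its centre
- flux_jar: small white jar with a metal cap, 42 mm across, 35 mm high; origin under its centre
- tape_roll: roll of tape lying flat, 72 mm across, 18 mm high; origin under its centre
There are look-alikes about, which are no part of the job. There is more than one size of the part that bears straightedge_centre; the job needs the smaller.

How it is judged:
By the outcome, as a careful person would: the job done as asked, in the order asked, and still so for the second after the job is handed in, while the arm keeps its last pose, push and grip.
It also fails if it takes over 72 s, if anything falls off the work surface, if the arm or the gripper's body presses on something with over 40 N, if the wrist force passes 120 N, or if a joint passes its speed limit or range.

## Working session

There is one attempt and no reset: what is moved stays moved. The work goes in short steps, Python scripts to look and compute and a tool call to move; the robot and the scene stay as the last step left them, time stands still between calls to the robot, and variables do not carry over. Pictures are saved under pics/ and viewed, about 8 in all and at most 12, crops included, and the job is handed in when it is done.

Besides the shell and the picture viewer there is one more tool, called after ">>>" as name(argument=value, ...) on one line, values as JSON. move_arm: Moves the arm, as the interface text tells. Its arguments: {"type":"object","properties":{"steps":{"type":"array"},"hand":{"type":"number"},"squeeze":{"type":"number"}},"required":["steps"]}

```bash
mkdir -p pics; ls; cat > h.py <<'E'
import numpy as np, cv2
from cell import env
from scipy.spatial.transform import Rotation as R
def cam(name):
    c=env.calibration(name); K=np.array(c["intrinsics"],float); D=np.array(c["D"],float)
    T=np.eye(4)
    if "mount" in c:
        o=env.get_obs(); T[:3,:3]=R.from_euler('xyz',o["tool_rot"],degrees=True).as_matrix(); T[:3,3]=o["tool_pos"]
        T=T@np.array(c["mount"])
    else:
        q=np.array(c["orientation"]); 
        T[:3,:3]=q if q.shape==(3,3) else R.from_euler('xyz',q,degrees=True).as_matrix(); T[:3,3]=c["position"]
    return K,D,T
def shot(name):
    k=cam(name); im,d=env.read_camera(name); return im,d,k
def cloud(d,k):
    K,D,T=k; h,w=d.shape
    u,v=np.meshgrid(np.arange(w),np.arange(h))
    p=cv2.undistortPoints(np.stack([u,v],-1).reshape(-1,1,2).astype(np.float64),K,D).reshape(h,w,2)
    P=np.stack([p[...,0]*d,-p[...,1]*d,-d],-1)@T[:3,:3].T+T[:3,3]
    P[d<=0]=np.nan
    return P
E
python3 - <<'E'
from h import *
print(env.get_obs())
for n in("side","top","wrist"):
    print(n,env.calibration(n))
ims=[]
for n in("top","side"):
    im,d,k=shot(n); P=cloud(d,k); np.savez(f"{n}0.npz",im=im,d=d,P=P)
    cv2.imwrite(f"pics/{n}0.png",cv2.resize(im[...,::-1],(800,600),interpolation=cv2.INTER_CUBIC))
E
```

```text
pics
{'time_s': 0.0, 'qpos': array([69.21919481, 18.43804555, -4.01395277, 83.17366656,  1.29783158,
       78.54054637, -3.26140719]), 'joint_velocities': array([ 0.05490315, -0.04175458, -0.04623254,  0.102362  ,  0.13945654,
        0.02725789, -0.02474867]), 'effort': array([-1.95678736e-04, -4.91286349e+01, -4.03940147e-01, -3.12532282e+01,
       -6.39695465e-02,  4.37951228e-02,  1.73227936e-04]), 'tool_pos': array([ 0.2388893 , -0.60394397,  0.22948362]), 'tool_rot': array([-1.79893133e+02,  8.97075823e-03,  2.15881956e+01]), 'force': array([-0.43102216,  0.23697926,  0.80739785]), 'wrist_torque': array([ 0.03721161,  0.0323045 , -0.02822595]), 'grip_width': 0.08685040962614504}
side {'intrinsics': array([[454.83015567,   0.        , 273.82269179],
       [  0.        , 454.83015567, 206.37331606],
       [  0.        ,   0.        ,   1.        ]]), 'D': array([-0.1481285,  0.       ,  0.       ,  0.       ,  0.       ]), 'position': array([ 0.35391569, -1.06751749,  1.05890859]), 'orientation': array([48.77942737, -0.66920805, -6.75554821])}
top {'intrinsics': array([[422.3
[... 234 characters left out ...]
[0.43161396, 0.05895631, 1.15676643]), 'orientation': array([  4.79327695,  -1.36869094, -90.78126486])}
wrist {'intrinsics': array([[343.19544415,   0.        , 280.66737497],
       [  0.        , 343.19544415, 205.86833856],
       [  0.        ,   0.        ,   1.        ]]), 'D': array([-0.009237,  0.      ,  0.      ,  0.      ,  0.      ]), 'mount': array([[-2.46219189e-04,  9.64008887e-01,  2.65869901e-01,
         7.24580888e-02],
       [ 9.99999478e-01, -2.63829601e-05,  1.02174961e-03,
         5.72963634e-04],
       [ 9.91990141e-04,  2.65870014e-01, -9.64008377e-01,
        -1.55606580e-01],
       [ 0.00000000e+00,  0.00000000e+00,  0.00000000e+00,
         1.00000000e+00]])}
```

View pics/top0.png

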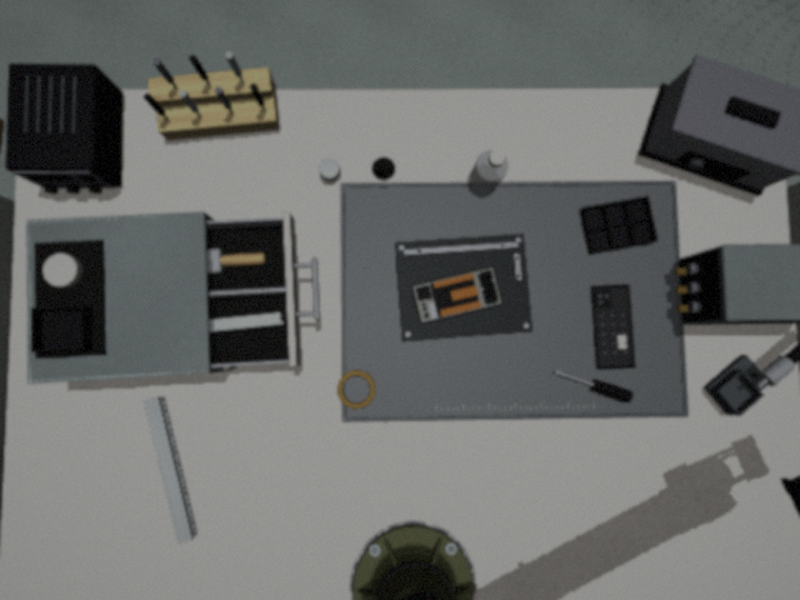

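View pics/side0.png

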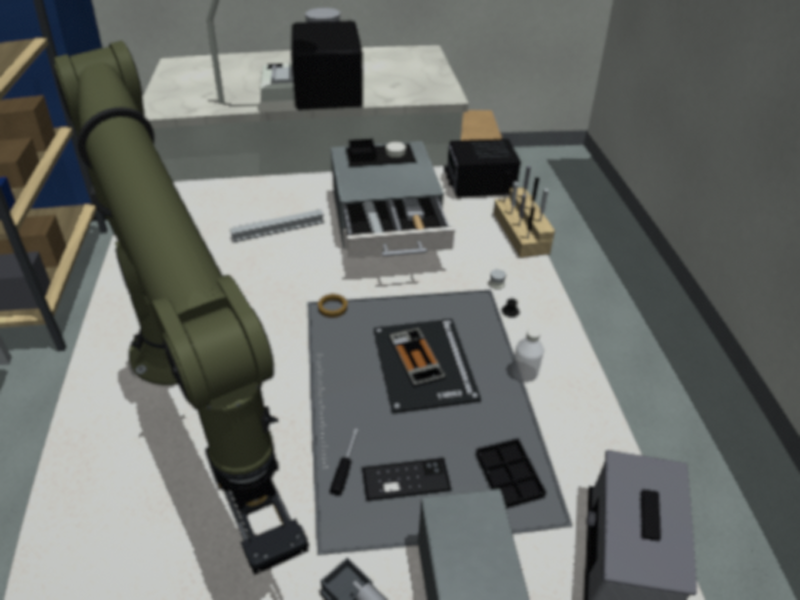

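Top picture: the cabinet is at left with its drawer opening toward −y. A light bar lies in the near lane (≈245,322 in the 800x600 view) and the brush in the far lane (240,259). A longer graduated bar lies loose on the bench (170,470), which is the larger look-alike. The phone sits on the plate at (457,295), the fence is on the far side and the end stop at right (518,265). The dark thing at (612,325) is the rear cover.

```bash
cat >> h.py <<'E'
def onplane(uv,k,z):
    K,D,T=k; p=cv2.undistortPoints(np.array(uv,float).reshape(-1,1,2),K,D).reshape(-1,2)
    r=np.c_[p[:,0],-p[:,1],-np.ones(len(p))]@T[:3,:3].T
    s=(z-T[2,3])/r[:,2]; return T[:3,3]+r*s[:,None]
def rect(mask,k,z):
    c=max(cv2.findContours(mask.astype(np.uint8),0,2)[0],key=cv2.contourArea).reshape(-1,2)
    w=onplane(c,k,z)[:,:2]*1000
    return cv2.minAreaRect(w.astype(np.float32))
E
python3 - <<'E'
from h import *
for cn in("top","side"):
    im,d,k=shot(cn); P=cloud(d,k)
    for q,z in(("phone_centre",.020),("plate",.012),("straightedge_centre",.106),("brush_grip",.1),("drawer",.137),("cabinet",.152),("rear_cover",.004),("tape_roll",.018),("screwdriver",.01)):
        for r in env.cut_out(cn,q)[:2]:
            m=r["region"]; zz=np.nanpercentile(P[m][:,2],[5,50,95]).round(4)
            (c,s,a)=rect(m,k,z)
            print(cn,q,round(r["conf"],2),np.round(r["uv"]),"z",zz,"rect mm",np.round(c,1),np.round(s,1),round(a,2))
im,d,k=shot("top")
cv2.imwrite("pics/crop1.png",np.hstack([cv2.resize(im[140:265,130:240,::-1],(440,500),interpolation=cv2.INTER_CUBIC)[:,:400],cv2.resize(im[155:245,270:380,::-1],(400,327*1),interpolation=cv2.INTER_CUBIC)[:500] if 0 else cv2.resize(im[150:262,275:375,::-1],(400,500),interpolation=cv2.INTER_CUBIC)]))
E
```

```text
top phone_centre 0.84 [320. 206.] z [0.0162 0.0199 0.0234] rect mm [536.5 -90.7] [ 75.  159.5] 13.44
top phone_centre 0.67 [154. 182.] z [0.087  0.0983 0.1026] rect mm [605.4 327.4] [107.3  46.2] 89.52
top plate 0.82 [328. 190.] z [0.0079 0.0116 0.0178] rect mm [ 552.9 -102.9] [189.8 249.9] 3.4
top plate 0.61 [181. 202.] z [0.077  0.0811 0.1366] rect mm [550.2 277.3] [292.2 208. ] 2.44
top straightedge_centre 0.9 [173. 225.] z [0.086  0.1058 0.1094] rect mm [485.7 289.8] [ 22.5 125.2] 5.31
top brush_grip 0.74 [157. 183.] z [0.0933 0.0987 0.1026] rect mm [593.9 308.3] [43.  99.4] 0.64
top drawer 0.81 [180. 206.] z [0.0758 0.0811 0.1366] rect mm [540.3 252.8] [265.3 189.7] 1.63
top cabinet 0.62 [107. 207.] z [0.0787 0.152  0.164 ] rect mm [532.8 396.1] [270.9 474.1] 2.13
top rear_cover 0.79 [430. 230.] z [-0.0007  0.0032  0.0067] rect mm [ 473.7 -388.9] [161.5  80.6] 1.71
top rear_cover 0.58 [183. 203.] z [0.0769 0.0811 0.1367] rect mm [552.8 279.5] [297.3 211.4] 1.97
top tape_roll 0.68 [258. 273.] z [0.0047 0.0176 0.0215] rect mm [362.6 103.3] [69.4 68.7] 89.16
top screwdriver 0.81 [4
[... 784 characters left out ...]
3] 3.73
side cabinet 0.66 [269. 135.] z [0.0765 0.1461 0.1648] rect mm [524.4 379.3] [570.9 280.6] 90.0
side rear_cover 0.88 [285. 335.] z [0.0008 0.0042 0.0076] rect mm [ 474.4 -397.8] [161.4  76.5] 0.89
side rear_cover 0.74 [239. 331.] z [0.0112 0.0221 0.0274] rect mm [ 363.9 -348.8] [143.   28.2] 65.65
side tape_roll 0.73 [233. 217.] z [0.0015 0.0139 0.02  ] rect mm [359.2  87.7] [82.2 68.7] 86.25
side tape_roll 0.29 [261. 151.] z [0.0785 0.1036 0.1093] rect mm [487.6 456.4] [ 36.4 163.4] 4.86
side screwdriver 0.87 [241. 336.] z [0.0025 0.0221 0.0274] rect mm [ 352.3 -379.8] [90.1 29.6] 70.8
side screwdriver 0.24 [354. 216.] z [0.0007 0.0095 0.0333] rect mm [784.6  41.1] [64.1 37.8] 74.94
```

View pics/crop1.png

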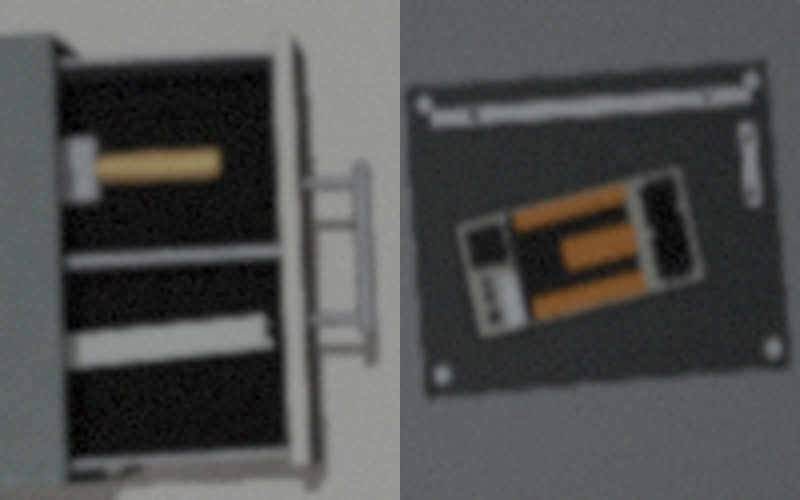

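Only one bar lies in the drawer, the short light one in the near lane. The one on the bench is longer and graduated, so I will take the drawer bar. Next I measure the fence, end stop and drawer edges.

```bash
python3 - <<'E'
from h import *
im,d,k=shot("top"); g=im.mean(2); P=cloud(d,k)
pl=[r for r in env.cut_out("top","plate")][0]["region"]
a=np.radians(3.4); c0=np.array([.5529,-.1029])
Rp=np.array([[np.cos(a),-np.sin(a)],[np.sin(a),np.cos(a)]])
H,W=g.shape; u,v=np.meshgrid(np.arange(W),np.arange(H))
def rel(z): 
    w=onplane(np.stack([u,v],-1).reshape(-1,2),k,z)[:,:2]; return ((w-c0)@Rp).reshape(H,W,2)
r=rel(.019); 
f=(r[...,0]>.055)&(r[...,0]<.095)&(abs(r[...,1])<.08)
# brightness profile across fence
for lo,hi,ax,oth in((.055,.095,0,(-.08,.08)),(-.125,-.085,1,(.015,.045))):
    b=np.arange(lo,hi,.002); m=(r[...,1-ax]>oth[0])&(r[...,1-ax]<oth[1])
    print("xy"[ax],[(round(x*1000),int(g[m&(abs(r[...,ax]-x)<.001)].mean())) for x in b if (m&(abs(r[...,ax]-x)<.001)).any()])
# fence angle
m=f&(g>130); q=rect(m,k,.019); print("fence rect",q)
m=(r[...,1]<-.08)&(r[...,1]>-.122)&(abs(r[...,0])<.07)&(g>120); print("stop rect",rect(m,k,.019))
ph=[x for x in env.cut_out("top","phone_centre")][0]["region"]; q=rect(ph,k,.020); print("phone",q, "in plate",((np.array(q[0])/1000-c0)@Rp).round(4))
# drawer
w=P.reshape(-1,3)
def sel(x0,x1,y0,y1,z0,z1): 
    s=w[(w[:,0]>x0)&(w[:,0]<x1)&(w[:,1]>y0)&(w[:,1]<y1)&(w[:,2]>z0)&(w[:,2]<z1)]; return s
for nm,bx in(("panel top",(.42,.68,.15,.27,.128,.145)),("cab top",(.42,.68,.27,.5,.147,.157)),("handle",(.42,.68,.1,.2,.09,.115)),("floor",(.42,.68,.2,.35,.07,.088))):
    s=sel(*bx); 
    if len(s): print(nm,len(s),np.percentile(s,[1,50,99],axis=0).round(3).tolist())
    if nm in("panel top","cab top"):
        for x in np.arange(.44,.68,.04):
            t=s[abs(s[:,0]-x)<.01]; print("  x",round(x,2),"y range",np.percentile(t[:,1],[1,99]).round(4))
print("bench z",np.nanmedian(sel(.45,.65,.05,.08,-.02,.02)[:,2]))
E
```

```text
x [(55, 43), (57, 43), (59, 42), (61, 42), (63, 45), (65, 52), (67, 74), (69, 102), (71, 117), (73, 128), (75, 122), (77, 113), (79, 90), (81, 64), (83, 52), (85, 44), (87, 43), (89, 45), (91, 51), (93, 62)]
y [(-125, 80), (-123, 66), (-121, 54), (-119, 45), (-117, 42), (-115, 48), (-113, 65), (-111, 89), (-109, 113), (-107, 120), (-105, 117), (-103, 113), (-101, 83), (-99, 67), (-97, 45), (-95, 42), (-93, 41), (-91, 40), (-89, 40), (-87, 40)]
fence rect ((624.9352416992188, -94.34059143066406), (2.605578899383545, 8.693259239196777), 17.935548782348633)
stop rect ((589.1995849609375, -206.59158325195312), (19.255260467529297, 0.0), 178.2616729736328)
phone ((536.0067138671875, -88.66281127929688), (77.70394897460938, 162.23101806640625), 13.292658805847168) in plate [-0.016   0.0152]
panel top 554 [[0.423, 0.199, 0.129], [0.544, 0.21, 0.136], [0.669, 0.22, 0.141]]
  x 0.44 y range [0.1992 0.211 ]
  x 0.48 y range [0.2011 0.2134]
  x 0.52 y range [0.2032 0.2136]
  x 0.56 y range [0.2044 0.2159]
  x 0.6 y range [0.2061 0.2185]
  x 0.64 y range [0.2084 0.2188]
  x 0.68 y range [0.2111 
[... 275 characters left out ...]
3489 0.4976]Traceback (most recent call last):
  File "<stdin>", line 28, in <module>
    return _quantile_unchecked(
        a, q, axis, out, overwrite_input, method, keepdims, weights)
    return _ureduce(a,
                    func=_quantile_ureduce_func,
    ...<5 lines>...
                    overwrite_input=overwrite_input,
                    method=method)
    r = func(a, **kwargs)
    result = _quantile(arr,
                       quantiles=q,
    ...<2 lines>...
                       out=out,
                       weights=wgt)
    slices_having_nans = np.isnan(arr[-1, ...])
                                  ~~~^^^^^^^^^
IndexError: index -1 is out of bounds for axis 0 with size 0
```

```bash
cat >> h.py <<'E'
def go(*goals):
    o=env.get_obs(); Rt=R.from_euler('xyz',o["tool_rot"],degrees=True).as_matrix(); y0=o["tool_rot"][2]
    print("t",round(o["time_s"],2),"pos",o["tool_pos"].round(4),"rot",o["tool_rot"].round(2),"F",o["force"].round(1),"w",round(o["grip_width"],4),"q",o["qpos"].round(0))
    for g in goals: print(g,"->",((np.array(g[:3])-o["tool_pos"])@Rt).round(4).tolist(),round(np.radians((y0-g[3]+180)%360-180),4))
C0=np.array([.5529,-.1029]); A=np.radians(3.4); RP=np.array([[np.cos(A),-np.sin(A)],[np.sin(A),np.cos(A)]])
def pw(x,y): return C0+RP@np.array([x,y])/1000
E
python3 - <<'E'
from h import *
a=pw(-85,14); go((*a,.10,3.4),(*a,.0235,3.4))
E
```

```text
t 1.3 pos [ 0.2392 -0.6044  0.2306] rot [179.99   0.    21.59] F [ 0.  -0.  -0.5] w 0.0867 q [69. 18. -4. 83.  1. 79. -3.]
(np.float64(0.4672193253964164), np.float64(-0.09396568416302403), 0.1, 3.4) -> [0.3999, -0.3907, 0.1305] 0.3175
(np.float64(0.4672193253964164), np.float64(-0.09396568416302403), 0.0235, 3.4) -> [0.3999, -0.3907, 0.207] 0.3175
```

>>> move_arm(steps=[[[0.04,-0.039,0.0],0.03],[[0.08,-0.078,0.0],0.06],[[0.12,-0.117,0.0],0.1],[[0.16,-0.156,0.0],0.13],[[0.2,-0.195,0.02],0.16],[[0.24,-0.234,0.04],0.19],[[0.28,-0.273,0.07],0.22],[[0.32,-0.312,0.1],0.25],[[0.36,-0.351,0.12],0.29],[[0.4,-0.391,0.13],0.3175],[[0.4,-0.391,0.13],0.3175],[[0.4,-0.391,0.13],0.3175]])

```text
time_s: 2.8
tool_pos: [0.4672, -0.0941, 0.1006]
tool_rot: [180.0, 0.0, 3.4]
force: [-0.3, 0.1, -0.2]
grip_width: 0.087
```

```bash
python3 - <<'E'
from h import *
a=pw(-85,14); go((*a,.0235,3.4))
im,d,k=shot("wrist"); cv2.imwrite("pics/w1.png",im[...,::-1])
for r in env.cut_out("wrist","phone_centre")[:1]:
    q=rect(r["region"],k,.020); print(r["conf"],q,((np.array(q[0])/1000-C0)@RP).round(4))
E
```

```text
t 2.8 pos [ 0.4672 -0.0941  0.1006] rot [1.7997e+02 1.0000e-02 3.4300e+00] F [-0.3  0.1 -0.2] w 0.087 q [ 37.   5. -30. 115.   3.  60. -81.]
(np.float64(0.4672193253964164), np.float64(-0.09396568416302403), 0.0235, 3.4) -> [0.0001, -0.0002, 0.0771] 0.0005
0.6 ((536.6882934570312, -91.39746856689453), (75.82963562011719, 161.84552001953125), 12.859806060791016) [-0.0155  0.0124]
```

>>> move_arm(steps=[[[0,0,0.04],0],[[0,0,0.077],0],[[0,0,0.077],0],[[0.01,0,0.077],0],[[0.02,0,0.077],0],[[0.028,0,0.077],0],[[0.036,0,0.077],0],[[0.044,0,0.077],0],[[0.05,0,0.077],0],[[0.055,0,0.077],0],[[0.058,0,0.077],0],[[0.06,0,0.077],0],[[0.06,0,0.077],0]])

```text
time_s: 4.53
tool_pos: [0.5274, -0.0901, 0.0235]
tool_rot: [180.0, -0.0, 3.4]
force: [-1.9, -0.6, -0.3]
grip_width: 0.0871
```

>>> move_arm(steps=[[[0.002,0,0],0],[[0.004,0,0],0],[[0.004,0,0],0]])

```text
time_s: 4.9
tool_pos: [0.5316, -0.0899, 0.0236]
tool_rot: [180.0, -0.1, 3.4]
force: [-0.9, -0.8, 0.2]
grip_width: 0.0872
```

>>> move_arm(steps=[[[0.002,0,0],0],[[0.004,0,0],0],[[0.004,0,0],0]])

```text
time_s: 5.28
tool_pos: [0.5336, -0.0898, 0.0234]
tool_rot: [180.0, 0.2, 3.4]
force: [-6.2, 0.3, 5.1]
grip_width: 0.0871
```

```bash
cat > ph.py <<'E'
from h import *
go()
for c in("top","side","wrist"):
    im,d,k=shot(c)
    for r in env.cut_out(c,"phone_centre")[:1]:
        q=rect(r["region"],k,.020); print(c,round(r["conf"],2),np.round(q[1],1),round(q[2],2),((np.array(q[0])/1000-C0)@RP).round(4))
    cv2.imwrite(f"pics/{c}_last.png",im[...,::-1])
E
python3 ph.py
```

```text
t 5.28 pos [ 0.5336 -0.0898  0.0234] rot [179.99   0.21   3.39] F [-6.2  0.3  5.1] w 0.0871 q [ 32.  19. -29. 110.  12.  54. -89.]
top 0.62 [287.8 208.7] 1.63 [0.0209 0.3788]
side 0.86 [ 78.7 167.9] 3.02 [ 0.0271 -0.0016]
wrist 0.9 [ 75.5 162.4] 3.37 [0.0304 0.0068]
```

>>> move_arm(steps=[[[-0.012,0,0],0],[[-0.012,0,-0.05],0],[[0.0,-0.04,-0.06],0],[[0.03,-0.08,-0.06],0],[[0.048,-0.106,-0.05],0],[[0.048,-0.106,-0.05],0],[[0.048,-0.106,-0.05],0],[[0.048,-0.106,-0.02],0],[[0.048,-0.106,0.0],0],[[0.048,-0.106,0.0],0],[[0.048,-0.096,0.0],0],[[0.048,-0.088,0.0],0],[[0.048,-0.08,0.0],0],[[0.048,-0.074,0.0],0],[[0.048,-0.07,0.0],0],[[0.048,-0.068,0.0],0],[[0.048,-0.068,0.0],0]], hand=1, squeeze=10)

```text
time_s: 7.7
tool_pos: [0.5792, -0.0192, 0.0235]
tool_rot: [180.0, -0.0, 3.4]
force: [0.2, 1.0, 1.2]
grip_width: 0.0006
```

```bash
python3 ph.py; python3 - <<'E'
from h import *
o=env.get_obs(); print((o["tool_pos"][:2]-C0)@RP)
E
```

```text
t 7.7 pos [ 0.5792 -0.0192  0.0235] rot [ 1.7998e+02 -2.0000e-02  3.4000e+00] F [0.2 1.  1.2] w 0.0006 q [ 25.  24. -31. 105.  15.  55. -98.]
top 0.86 [75.  41.8] 2.73 [ 0.0299 -0.0651]
side 0.76 [ 84.2 165.4] 3.68 [ 0.0256 -0.016 ]
wrist 0.85 [ 44. 130.] 3.12 [0.0464 0.008 ]
[0.03098703 0.0820253 ]
```

>>> move_arm(steps=[[[0,0.002,0],0],[[0,0.004,0],0],[[0,0.004,0],0]])

```text
time_s: 8.38
tool_pos: [0.579, -0.0235, 0.0234]
tool_rot: [180.0, 0.0, 3.4]
force: [-0.7, 1.6, 0.1]
grip_width: 0.0004
```

>>> move_arm(steps=[[[0,0.002,0],0],[[0,0.003,0],0],[[0,0.003,0],0]])

```text
time_s: 8.75
tool_pos: [0.5793, -0.0264, 0.0234]
tool_rot: [180.0, 0.0, 3.4]
force: [-0.2, 0.1, -0.4]
grip_width: 0.0005
```

>>> move_arm(steps=[[[0,0.002,0],0],[[0,0.003,0],0],[[0,0.003,0],0]])

```text
time_s: 9.12
tool_pos: [0.5795, -0.0293, 0.0235]
tool_rot: [180.0, 0.0, 3.4]
force: [-0.9, 0.2, -0.4]
grip_width: 0.0003
```

>>> move_arm(steps=[[[0,0.002,0],0],[[0,0.003,0],0],[[0,0.003,0],0]])

```text
time_s: 9.5
tool_pos: [0.5798, -0.0321, 0.0236]
tool_rot: [180.0, -0.0, 3.4]
force: [0.2, 1.1, -0.4]
grip_width: 0.0006
```

>>> move_arm(steps=[[[0,0.002,0],0],[[0,0.003,0],0],[[0,0.003,0],0]])

```text
time_s: 9.88
tool_pos: [0.5798, -0.0332, 0.0235]
tool_rot: [-179.9, 0.0, 3.5]
force: [-1.1, 5.2, 0.1]
grip_width: 0.0008
```

```bash
python3 ph.py; python3 - <<'E'
from h import *
o=env.get_obs(); print((o["tool_pos"][:2]-C0)@RP)
im=np.hstack([cv2.resize(cv2.imread("pics/top_last.png")[150:262,275:375],(400,450),interpolation=cv2.INTER_CUBIC),cv2.resize(cv2.imread("pics/side_last.png")[200:300,240:350],(400,450),interpolation=cv2.INTER_CUBIC)]); cv2.imwrite("pics/c2.png",im)
E
```

```text
t 9.88 pos [ 0.5798 -0.0332  0.0235] rot [-179.9     0.      3.46] F [-1.1  5.2  0.1] w 0.0008 q [ 27.  24. -31. 104.  14.  56. -97.]
top 0.76 [75.5 34. ] 3.97 [ 0.0295 -0.0831]
side 0.67 [ 80.2 165.2] 4.38 [ 0.0272 -0.0294]
wrist 0.91 [ 44.3 129.8] 3.37 [ 0.0466 -0.0061]
[0.03100559 0.0679679 ]
```

View pics/c2.png

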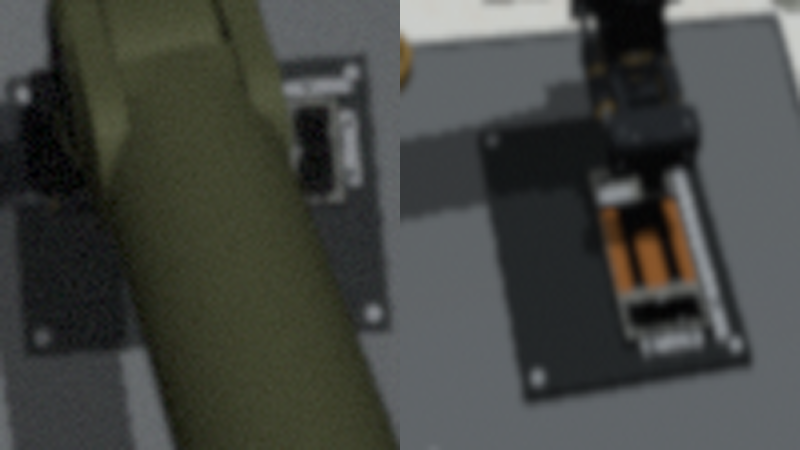

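>>> move_arm(steps=[[[0,0.001,0],0],[[0,0.001,0],0],[[0,-0.015,0],0],[[0,-0.015,-0.05],0],[[-0.04,0.02,-0.1],0],[[-0.08,0.06,-0.14],0],[[-0.1,0.08,-0.15],0],[[-0.1,0.08,-0.15],0],[[-0.1,0.08,-0.15],0]], hand=-1)

```text
time_s: 11.3
tool_pos: [0.4849, -0.1211, 0.1736]
tool_rot: [179.9, -0.0, 3.4]
force: [0.6, 0.9, 0.6]
grip_width: 0.0817
```

```bash
python3 ph.py; python3 - <<'E'
from h import *
im,d,k=shot("wrist"); g=im.mean(2); H,W=g.shape
ph=env.cut_out("wrist","phone_centre")[0]["region"]
u,v=np.meshgrid(np.arange(W),np.arange(H))
r=((onplane(np.stack([u,v],-1).reshape(-1,2),k,.0195)[:,:2]-C0)@RP).reshape(H,W,2)*1000
for y in(-90,-70,-50,-20,10,30,50): # gap profile phone->fence
    m=abs(r[...,1]-y)<4; print(y,[int(g[m&(abs(r[...,0]-x)<.7)].mean()) for x in range(58,84,1)])
cv2.imwrite("pics/c3.png",cv2.resize(im[...,::-1],(800,600),interpolation=cv2.INTER_CUBIC))
E
```

```text
t 11.3 pos [ 0.4849 -0.1211  0.1736] rot [ 1.7994e+02 -2.0000e-02  3.3500e+00] F [0.6 0.9 0.6] w 0.0817 q [ 41.   4. -31. 107.   2.  69. -77.]
top 0.64 [ 76.3 157.9] 2.54 [ 0.0295 -0.0179]
side 0.95 [ 77.2 167.4] 3.88 [ 0.028  -0.0281]
wrist 0.88 [ 75.1 162.9] 3.5 [ 0.0297 -0.0227]
-90 [59, 59, 62, 83, 133, 222, 225, 202, 104, 90, 138, 246, 251, 251, 249, 249, 250, 251, 251, 250, 207, 143, 95, 94, 94, 94]
-70 [166, 190, 225, 233, 236, 237, 231, 207, 109, 90, 132, 243, 250, 250, 250, 250, 250, 251, 251, 250, 209, 146, 94, 93, 93, 94]
-50 [180, 180, 180, 180, 183, 216, 227, 201, 114, 89, 134, 241, 250, 250, 250, 250, 251, 251, 251, 246, 210, 146, 94, 93, 93, 93]
-20 [182, 182, 182, 182, 186, 217, 231, 213, 128, 94, 160, 240, 249, 250, 250, 251, 252, 252, 252, 246, 213, 150, 92, 92, 92, 92]
10 [179, 180, 179, 179, 182, 209, 224, 210, 127, 94, 158, 239, 249, 251, 251, 251, 252, 252, 252, 246, 217, 157, 92, 91, 90, 91]
30 [72, 72, 86, 129, 219, 238, 238, 213, 127, 92, 155, 238, 249, 251, 251, 251, 251, 251, 251, 246, 215, 156, 92, 91, 91, 91]
50 [101, 102, 112, 144, 214, 232, 232, 218, 132, 94, 160, 241, 250, 251, 250, 251, 251, 251, 251, 245, 214, 152, 91, 90, 90, 90]
```

View pics/c3.png

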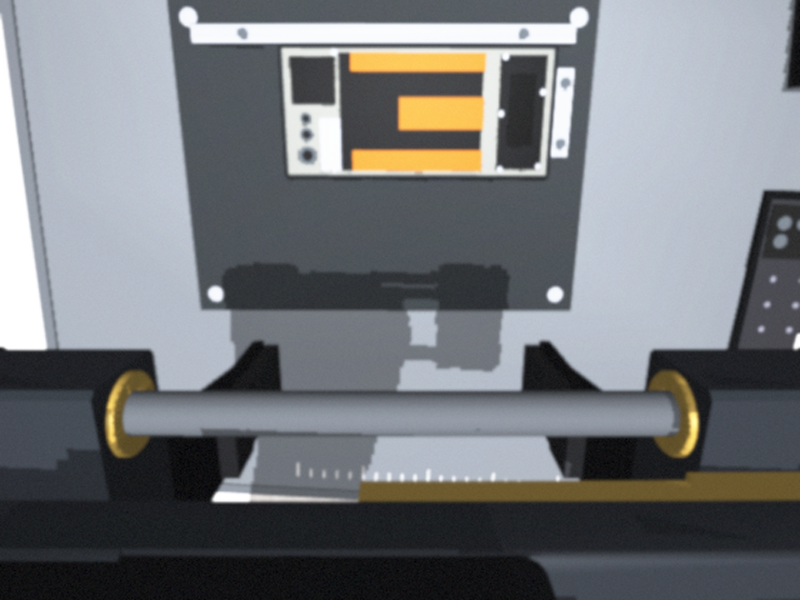

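>>> move_arm(steps=[[[0,0.006,0.06],0],[[0,0.006,0.12],0],[[0,0.006,0.15],0],[[0,0.006,0.15],0],[[0.02,0.006,0.15],0],[[0.035,0.006,0.15],0],[[0.043,0.006,0.15],0],[[0.047,0.006,0.15],0],[[0.05,0.006,0.15],0],[[0.05,0.006,0.15],0]], hand=-1)

```text
time_s: 12.95
tool_pos: [0.5349, -0.1238, 0.0235]
tool_rot: [180.0, 0.0, 3.4]
force: [0.4, 0.2, -0.2]
grip_width: 0.087
```

```bash
cat > gap.py <<'E'
from h import *
go(); o=env.get_obs(); print("plate",((o["tool_pos"][:2]-C0)@RP).round(4))
im,d,k=shot("wrist"); g=im.mean(2); H,W=g.shape
u,v=np.meshgrid(np.arange(W),np.arange(H))
r=((onplane(np.stack([u,v],-1).reshape(-1,2),k,.0195)[:,:2]-C0)@RP).reshape(H,W,2)*1000
for y in(-80,-50,0,50):
    m=abs(r[...,1]-y)<4; print(y,[int(g[m&(abs(r[...,0]-x)<.7)].mean()) for x in range(60,84,1)])
for x in(25,40):
    m=abs(r[...,0]-x)<4; print("stop",x,[int(g[m&(abs(r[...,1]-y)<.7)].mean()) for y in range(-116,-94,1) if (m&(abs(r[...,1]-y)<.7)).any()])
E
python3 gap.py
```

```text
t 12.95 pos [ 0.5349 -0.1238  0.0235] rot [1.7999e+02 2.0000e-02 3.4000e+00] F [ 0.4  0.2 -0.2] w 0.087 q [ 36.  20. -29. 109.  12.  54. -86.]
plate [-0.0192 -0.0198]
-80 [39, 50, 126, 197, 209, 170, 83, 52, 89, 203, 228, 198, 187, 185, 189, 194, 215, 235, 201, 98, 72, 71, 71, 72]
-50 [163, 164, 165, 183, 214, 185, 89, 52, 101, 222, 238, 238, 237, 239, 240, 240, 241, 239, 208, 105, 71, 71, 71, 71]
0 [165, 165, 167, 185, 216, 188, 91, 51, 84, 214, 239, 239, 239, 241, 242, 242, 242, 240, 211, 107, 71, 71, 71, 70]
50 [64, 109, 185, 204, 202, 163, 87, 52, 94, 208, 240, 240, 238, 239, 240, 240, 239, 238, 210, 102, 69, 69, 69, 69]
stop 25 [71, 77, 145, 225, 239, 238, 237, 237, 237, 236, 236, 234, 177, 79, 99, 175, 197, 189, 123, 44, 28, 28]
stop 40 [71, 77, 145, 226, 239, 236, 231, 228, 233, 236, 237, 234, 176, 81, 98, 176, 199, 198, 170, 137, 125, 82]
```

>>> move_arm(steps=[[[0.001,0,0],0],[[0.003,0,0],0],[[0.003,0,0],0]])

```text
time_s: 13.38
tool_pos: [0.5356, -0.1238, 0.0233]
tool_rot: [180.0, 0.3, 3.4]
force: [-6.1, -0.1, 5.8]
grip_width: 0.087
```

```bash
python3 gap.py
```

```text
t 13.38 pos [ 0.5356 -0.1238  0.0233] rot [180.     0.32   3.37] F [-6.1 -0.1  5.8] w 0.087 q [ 35.  20. -29. 109.  12.  54. -86.]
plate [-0.0185 -0.0199]
-80 [39, 42, 107, 196, 211, 180, 91, 56, 117, 213, 223, 195, 188, 187, 189, 194, 215, 237, 189, 91, 72, 72, 71, 72]
-50 [163, 163, 164, 184, 213, 194, 101, 56, 111, 217, 239, 238, 238, 239, 240, 240, 241, 239, 196, 97, 72, 71, 71, 71]
0 [165, 165, 167, 188, 216, 188, 92, 55, 112, 211, 239, 240, 240, 241, 242, 243, 242, 241, 195, 94, 71, 71, 71, 71]
50 [61, 123, 189, 204, 204, 184, 99, 51, 104, 220, 240, 240, 239, 240, 241, 241, 239, 238, 207, 103, 69, 70, 69, 69]
stop 25 [71, 77, 142, 226, 239, 238, 237, 238, 237, 236, 236, 235, 178, 81, 100, 176, 197, 189, 123, 43, 27, 28]
stop 40 [71, 76, 142, 225, 239, 236, 232, 232, 235, 236, 237, 234, 175, 80, 98, 176, 199, 199, 173, 139, 125, 82]
```

>>> move_arm(steps=[[[-0.012,0,0],0],[[-0.015,0,-0.05],0],[[-0.018,0,-0.11],0],[[-0.02,-0.03,-0.16],-0.17],[[-0.021,-0.07,-0.2],-0.34],[[-0.022,-0.12,-0.22],-0.51],[[-0.023,-0.17,-0.237],-0.68],[[-0.024,-0.22,-0.237],-0.85],[[-0.025,-0.27,-0.237],-1.03],[[-0.026,-0.32,-0.237],-1.2],[[-0.026,-0.36,-0.237],-1.37],[[-0.026,-0.386,-0.237],-1.54],[[-0.026,-0.386,-0.237],-1.604],[[-0.026,-0.386,-0.237],-1.604],[[-0.026,-0.386,-0.237],-1.604]])

```text
time_s: 15.3
tool_pos: [0.4894, 0.2597, 0.2604]
tool_rot: [180.0, 0.0, 95.2]
force: [-1.1, -0.3, -0.6]
grip_width: 0.0869
```

```bash
python3 - <<'E'
from h import *
go()
im,d,k=shot("wrist"); P=cloud(d,k)
for r in env.cut_out("wrist","straightedge_centre")[:2]:
    m=r["region"]; q=rect(m,k,.106); print(round(r["conf"],2),r["uv"],np.nanpercentile(P[m][:,2],[5,50,95]).round(4),q,cv2.boxPoints(q).round(1).tolist())
w=P.reshape(-1,3)
for x in (.45,.49,.53):
    s=w[(abs(w[:,0]-x)<.006)]; t=s[(s[:,2]>.13)&(s[:,2]<.143)&(s[:,1]<.25)]; c=s[(s[:,2]>.146)&(s[:,2]<.16)&(s[:,1]>.3)]; f=s[(abs(s[:,2]-.08)<.004)&(s[:,1]>.2)&(s[:,1]<.36)]
    print(x,[np.percentile(v[:,1],[1,99]).round(4) if len(v) else None for v in(t,c,f)])
cv2.imwrite("pics/w4.png",cv2.resize(im[...,::-1],(800,600),interpolation=cv2.INTER_CUBIC))
E
python3 ph.py
```

```text
t 15.3 pos [0.4894 0.2597 0.2604] rot [1.7998e+02 3.0000e-02 9.5180e+01] F [-1.1 -0.3 -0.6] w 0.0869 q [ 18.  12. -55.  93.  10.  80. -33.]
0.78 [279.8, 158.3] [0.106  0.1073 0.1085] ((485.9788818359375, 285.6190490722656), (20.003206253051758, 114.41511535644531), 5.159956455230713) [[470.8999938964844, 341.70001220703125], [481.20001220703125, 227.6999969482422], [501.1000061035156, 229.5], [490.79998779296875, 343.5]]
0.65 [12.6, 1.1] [0.0033 0.0083 0.0104] ((262.65228271484375, 399.356689453125), (32.809288024902344, 5.567087173461914), 14.464983940124512) [[246.10000610351562, 398.0], [247.5, 392.6000061035156], [279.20001220703125, 400.79998779296875], [277.79998779296875, 406.1000061035156]]
0.45 [array([0.1995, 0.2112]), array([0.3398, 0.4021]), array([0.2114, 0.3399])]
0.49 [array([0.2013, 0.2128]), array([0.3414, 0.4057]), array([0.2124, 0.3428])]
0.53 [array([0.2032, 0.2147]), array([0.3431, 0.4094]), array([0.215 , 0.3431])]
t 15.4 pos [0.4895 0.2597 0.2605] rot [1.7998e+02 2.0000e-02 9.5200e+01] F [-0.2 -0.5 -0.2] w 0.0869 q [ 18.  12. -55.  93.  10.  80. -33.]
top 0.68 [ 76.  162.2] 3.44 [ 0.0297 -0.0197]
side 0.84 [ 79.6 167.3] 3.01 [ 0.0265 -0.0273]
wrist 0.15 [343.4 209. ] 2.85 [0.025  0.3465]
```

View pics/w4.png

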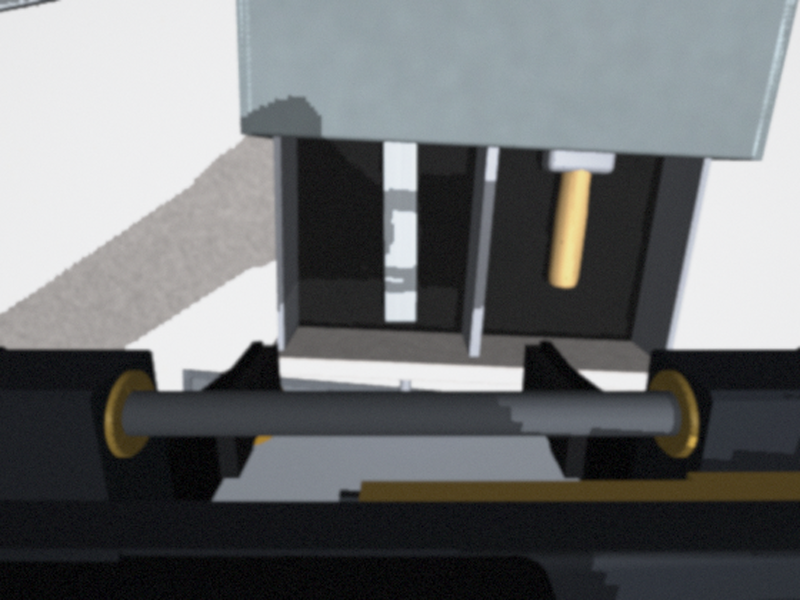

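>>> move_arm(steps=[[[-0.001,-0.001,0.0],0],[[-0.001,-0.001,0.0],0],[[-0.001,-0.001,0.03],0],[[-0.001,-0.001,0.08],0],[[-0.001,-0.001,0.12],0],[[-0.001,-0.001,0.15],0],[[-0.001,-0.001,0.1655],0],[[-0.001,-0.001,0.1655],0]], hand=0, squeeze=6)

```text
time_s: 16.7
tool_pos: [0.488, 0.259, 0.0945]
tool_rot: [-179.9, 0.0, 95.3]
force: [0.1, 0.5, 0.5]
grip_width: 0.0436
```

>>> move_arm(steps=[[[0,0,0],0],[[0,0,0],0],[[0,0,0],0],[[0,0,0],0],[[0,0,0],0]], hand=1, squeeze=6)

```text
time_s: 17.32
tool_pos: [0.4889, 0.2593, 0.0957]
tool_rot: [179.9, 0.0, 95.3]
force: [-0.5, -0.9, 4.7]
grip_width: 0.0201
```

>>> move_arm(steps=[[[0.001,0,-0.006],0],[[0.002,0,-0.012],0],[[0.003,0,-0.02],0],[[0.004,0,-0.028],0],[[0.005,0,-0.036],0],[[0.005,0,-0.044],0],[[0.005,0,-0.05],0],[[0.005,0,-0.054],0],[[0.005,0,-0.054],0]])

```text
time_s: 18.45
tool_pos: [0.4881, 0.2639, 0.1492]
tool_rot: [180.0, 0.0, 95.3]
force: [-0.0, -0.3, -1.6]
grip_width: 0.02
```

```bash
cat > bar.py <<'E'
from h import *
go()
im,d,k=shot("side"); P=cloud(d,k)
for r in env.cut_out("side","straightedge_centre"):
    m=r["region"]; p=P[m]; p=p[np.isfinite(p[:,2])]; print(round(r["conf"],2),np.round(r["uv"]),np.percentile(p,[2,50,98],axis=0).round(3).tolist())
im,d,k=shot("side")
cv2.imwrite("pics/s5.png",cv2.resize(im[70:220,180:340,::-1],(640,600),interpolation=cv2.INTER_CUBIC))
E
python3 bar.py
```

```text
t 18.45 pos [0.4881 0.2639 0.1492] rot [1.7999e+02 2.0000e-02 9.5290e+01] F [-0.  -0.3 -1.6] w 0.02 q [ 15.  17. -54. 101.  15.  69. -37.]
0.61 [192. 156.] [[0.103, 0.397, -0.002], [0.213, 0.432, 0.019], [0.346, 0.487, 0.038]]
0.6 [262. 151.] [[0.465, 0.226, 0.09], [0.485, 0.248, 0.15], [0.496, 0.403, 0.169]]
```

View pics/s5.png

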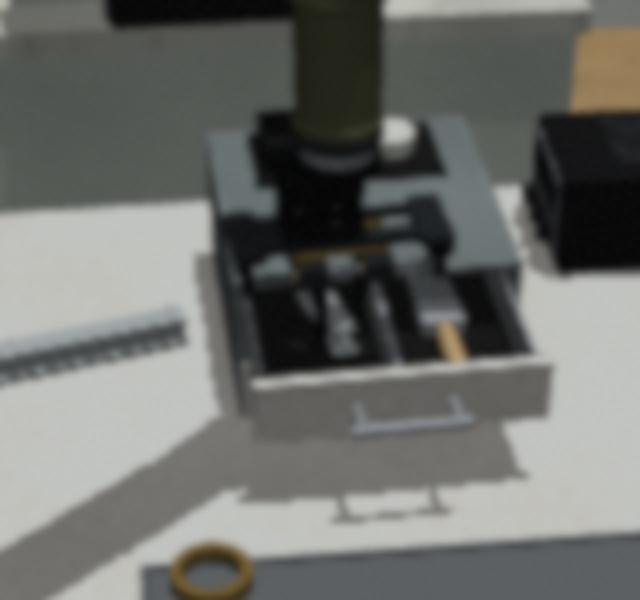

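>>> move_arm(steps=[[[-0.01,0,-0.003],0],[[-0.02,0,-0.006],0],[[-0.03,0,-0.01],0],[[-0.04,0,-0.015],0],[[-0.05,0,-0.021],0],[[-0.06,0,-0.028],0],[[-0.07,0,-0.036],0],[[-0.08,0,-0.045],0],[[-0.08,0,-0.045],0]])

```text
time_s: 19.73
tool_pos: [0.4962, 0.183, 0.195]
tool_rot: [179.9, 0.1, 95.2]
force: [0.0, -2.8, 0.4]
grip_width: 0.02
```

```bash
python3 bar.py
```

```text
t 19.73 pos [0.4962 0.183  0.195 ] rot [1.7991e+02 8.0000e-02 9.5180e+01] F [ 0.  -2.8  0.4] w 0.02 q [ 26.  10. -53. 102.   8.  73. -24.]
0.82 [196. 158.] [[0.106, 0.398, 0.001], [0.223, 0.431, 0.023], [0.346, 0.472, 0.038]]
0.64 [265. 155.] [[0.477, 0.144, 0.077], [0.492, 0.173, 0.192], [0.521, 0.375, 0.219]]
```

>>> move_arm(steps=[[[0,0,0],0],[[0,0,0],0],[[0,0,-0.01],0],[[0,0,-0.02],0],[[0,0,-0.02],0]], hand=1, squeeze=40)

```text
time_s: 20.5
tool_pos: [0.4956, 0.1852, 0.215]
tool_rot: [179.9, -0.0, 95.3]
force: [0.1, -0.6, -2.4]
grip_width: 0.0198
```

```bash
python3 bar.py
```

```text
t 20.5 pos [0.4956 0.1852 0.215 ] rot [ 1.7991e+02 -2.0000e-02  9.5340e+01] F [ 0.1 -0.6 -2.4] w 0.0198 q [ 26.   9. -53. 100.   7.  75. -24.]
0.79 [195. 158.] [[0.103, 0.397, -0.001], [0.223, 0.433, 0.021], [0.349, 0.472, 0.038]]
```

View pics/s5.png

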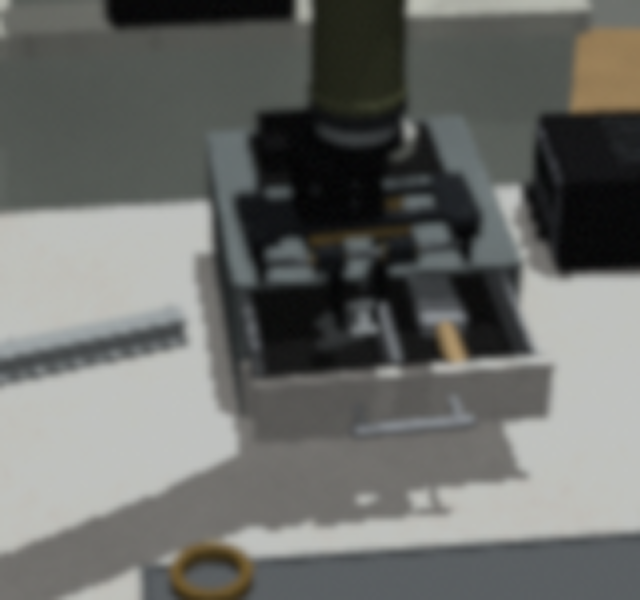

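```bash
cat > tilt.py <<'E'
from h import *
go(); o=env.get_obs(); T=R.from_euler('xyz',o["tool_rot"],degrees=True).as_matrix()
for c in("wrist","side","top"):
    im,d,k=shot(c); P=cloud(d,k); q=((P.reshape(-1,3)-o["tool_pos"])@T); w=P.reshape(-1,3)
    m=(abs(q[:,1])<.012)&(abs(q[:,0])<.21)&(q[:,2]>-.06)&(q[:,2]<.2); s=q[m]
    print(c,len(s))
    for x in np.arange(-.05,.2,.015):
        t=s[abs(s[:,0]-x)<.0075]
        if len(t)>3: print("  ",round(x,3),len(t),"top-z",np.percentile(t[:,2],[5,50,95]).round(3))
E
python3 tilt.py
```

```text
t 20.65 pos [0.495  0.1845 0.2138] rot [-1.7997e+02  1.0000e-02  9.5310e+01] F [ 0.2 -0.3 -2.3] w 0.0193 q [ 26.   9. -53. 100.   7.  75. -24.]
wrist 12199
   -0.02 1228 top-z [-0.027 -0.024 -0.021]
   -0.005 905 top-z [-0.043 -0.031 -0.009]
   0.01 1986 top-z [-0.02  -0.004  0.002]
   0.025 1409 top-z [0.003 0.008 0.014]
   0.04 1254 top-z [0.015 0.02  0.026]
   0.055 1099 top-z [0.027 0.032 0.037]
   0.07 994 top-z [0.038 0.043 0.049]
   0.085 868 top-z [0.05  0.055 0.061]
   0.1 781 top-z [0.062 0.067 0.072]
   0.115 714 top-z [0.073 0.079 0.084]
   0.13 533 top-z [0.085 0.089 0.094]
   0.145 399 top-z [0.131 0.132 0.133]
   0.16 29 top-z [0.131 0.132 0.133]
side 338
   -0.035 36 top-z [-0.022 -0.01   0.105]
   -0.02 41 top-z [-0.034 -0.006  0.109]
   -0.005 33 top-z [-0.041 -0.009  0.106]
   0.01 88 top-z [0.021 0.099 0.127]
   0.025 16 top-z [0.026 0.079 0.125]
   0.04 4 top-z [0.051 0.055 0.058]
   0.07 6 top-z [0.054 0.063 0.083]
   0.085 5 top-z [0.071 0.079 0.093]
   0.1 6 top-z [0.084 0.101 0.133]
   0.115 22 top-z [0.084 0.135 0.138]
   0.13 15 top-z [0.123 0.136 0.139]
   0.145 11 top-z [0.096 0.135 0.138]
   0.16 17 top-z [0.061 0.069 0.137]
   0.175 6 top-z [0.079 0.135 0.137]
   0.19 10 top-z [0.092 0.134 0.136]
top 277
   -0.035 38 top-z [-0.017 -0.01  -0.006]
   -0.02 11 top-z [-0.018 -0.005  0.107]
   0.16 22 top-z [0.057 0.061 0.065]
   0.175 67 top-z [0.059 0.061 0.064]
   0.19 65 top-z [0.058 0.061 0.064]
```

>>> move_arm(steps=[[[0,0,-0.03],0],[[0,0,-0.06],0],[[0,0,-0.08],0],[[-0.03,-0.002,-0.08],0],[[-0.07,-0.005,-0.08],0],[[-0.11,-0.008,-0.08],0.1],[[-0.15,-0.011,-0.08],0.25],[[-0.19,-0.013,-0.08],0.4],[[-0.23,-0.016,-0.08],0.55],[[-0.27,-0.019,-0.08],0.7],[[-0.31,-0.022,-0.08],0.85],[[-0.35,-0.025,-0.08],1.0],[[-0.39,-0.028,-0.08],1.15],[[-0.43,-0.031,-0.08],1.3],[[-0.472,-0.034,-0.07],1.45],[[-0.472,-0.034,-0.06],1.576],[[-0.472,-0.034,-0.06],1.576],[[-0.472,-0.034,-0.06],1.576]])

```text
time_s: 23.05
tool_pos: [0.5055, -0.2877, 0.2744]
tool_rot: [-180.0, -0.0, 5.2]
force: [0.8, 0.1, -3.5]
grip_width: 0.0191
```

```bash
python3 tilt.py | head -16; python3 - <<'E'
from h import *
w=np.load("top0.npz")["P"].reshape(-1,3)
for b in((.45,.65,-.32,-.25),(.45,.65,.05,.1)):
    s=w[(w[:,0]>b[0])&(w[:,0]<b[1])&(w[:,1]>b[2])&(w[:,1]<b[3])]; print(np.nanpercentile(s[:,2],[2,50,98]).round(4))
E
```

```text
t 23.05 pos [ 0.5055 -0.2877  0.2744] rot [-1.7999e+02 -2.0000e-02  5.2100e+00] F [ 0.8  0.1 -3.5] w 0.0191 q [ 51.  11. -28.  89.   5.  82. -62.]
wrist 11751
   -0.02 1156 top-z [-0.028 -0.024 -0.021]
   -0.005 903 top-z [-0.043 -0.023 -0.01 ]
   0.01 2012 top-z [-0.022 -0.005  0.002]
   0.025 1422 top-z [0.003 0.008 0.014]
   0.04 1240 top-z [0.014 0.02  0.025]
   0.055 1103 top-z [0.026 0.031 0.037]
   0.07 996 top-z [0.038 0.043 0.048]
   0.085 878 top-z [0.05  0.055 0.06 ]
   0.1 791 top-z [0.062 0.067 0.072]
   0.115 709 top-z [0.073 0.078 0.084]
   0.13 541 top-z [0.085 0.089 0.094]
side 441
   -0.035 37 top-z [-0.019 -0.01  -0.004]
   -0.02 32 top-z [-0.026 -0.01   0.   ]
[-0.0048 -0.0002  0.0043]
[-0.0041  0.0006  0.005 ]
```

>>> move_arm(steps=[[[0,0,0.04],0],[[0,0,0.08],0],[[0,0,0.12],0],[[0,0,0.145],0],[[0,0,0.152],0],[[0,0,0.152],0]])

```text
time_s: 23.95
tool_pos: [0.5055, -0.2887, 0.1227]
tool_rot: [180.0, -0.0, 5.0]
force: [0.1, 0.0, -1.4]
grip_width: 0.0189
```

>>> move_arm(steps=[[[0,0,0],0],[[0,0,0],0],[[-0.002,0,0.01],0],[[-0.004,0,0.02],0],[[-0.006,0,0.03],0],[[-0.008,0,0.04],0],[[-0.01,0,0.05],0],[[-0.012,0,0.06],0],[[-0.014,0,0.07],0],[[-0.016,0,0.08],0],[[-0.018,0,0.09],0],[[-0.02,0,0.098],0],[[-0.02,0,0.103],0],[[-0.02,0,0.103],0]], hand=1, squeeze=5)

```text
time_s: 25.7
tool_pos: [0.485, -0.2903, 0.0188]
tool_rot: [-180.0, 0.0, 5.0]
force: [-0.6, -0.1, -2.3]
grip_width: 0.02
```

```bash
python3 tilt.py | head -16
```

```text
t 25.7 pos [ 0.485  -0.2903  0.0188] rot [-1.7999e+02  2.0000e-02  5.0100e+00] F [-0.6 -0.1 -2.3] w 0.02 q [ 50.  22. -26. 107.  12.  54. -66.]
wrist 15245
   -0.05 174 top-z [0.016 0.016 0.017]
   -0.035 325 top-z [-0.01  -0.009  0.016]
   -0.02 793 top-z [-0.01  -0.009 -0.008]
   -0.005 628 top-z [-0.043 -0.042 -0.009]
   0.01 1676 top-z [-0.022 -0.009 -0.008]
   0.025 1443 top-z [-0.01  -0.009 -0.008]
   0.04 1566 top-z [-0.01  -0.009 -0.008]
   0.055 1671 top-z [-0.01  -0.009 -0.008]
   0.07 1853 top-z [-0.01  -0.009 -0.008]
   0.085 1969 top-z [-0.01  -0.009 -0.008]
   0.1 2159 top-z [-0.01  -0.009 -0.008]
   0.115 988 top-z [-0.01  -0.009 -0.007]
side 919
   -0.05 38 top-z [0.014 0.018 0.022]
```

>>> move_arm(steps=[[[0,0,0],0],[[0,0,0],0],[[0,0,-0.001],0],[[0,0,-0.05],0],[[0.0,0,-0.1],0],[[0.03,0,-0.15],0],[[0.03,0,-0.15],0],[[0.03,0,-0.15],0]], hand=0)

```text
time_s: 26.85
tool_pos: [0.5145, -0.2876, 0.1685]
tool_rot: [-180.0, 0.1, 5.0]
force: [-0.1, -0.6, -0.2]
grip_width: 0.0435
```

```bash
python3 - <<'E'
from h import *
for c in("wrist","top","side"):
    im,d,k=shot(c); P=cloud(d,k)
    for r in env.cut_out(c,"straightedge_centre")[:2]:
        m=r["region"]; q=rect(m,k,.027); print(c,round(r["conf"],2),np.round(r["uv"]),np.nanpercentile(P[m][:,2],[5,50,95]).round(4),q)
    if c=="wrist":cv2.imwrite("pics/w6.png",im[...,::-1])
go()
E
```

```text
wrist 0.86 [280. 135.] [0.0263 0.0274 0.0286] ((552.2734985351562, -284.5079650878906), (198.5305938720703, 20.290733337402344), 4.765240669250488)
top 0.95 [392. 184.] [0.0004 0.0238 0.0289] ((611.1941528320312, -272.78515625), (77.29254913330078, 31.161361694335938), 5.156094551086426)
top 0.55 [120. 326.] [0.0032 0.0333 0.0378] ((225.4884033203125, 440.2705078125), (268.4582214355469, 39.78876876831055), 14.545416831970215)
side 0.85 [193. 157.] [-0.0006  0.018   0.0371] ((228.13629150390625, 425.27569580078125), (268.8568420410156, 85.48804473876953), 12.989531517028809)
t 27.15 pos [ 0.5142 -0.2877  0.168 ] rot [-1.7994e+02  9.0000e-02  4.9800e+00] F [ 0.3  0.3 -0.3] w 0.0438 q [ 51.  15. -28.  96.   8.  71. -64.]
```

View pics/w6.png

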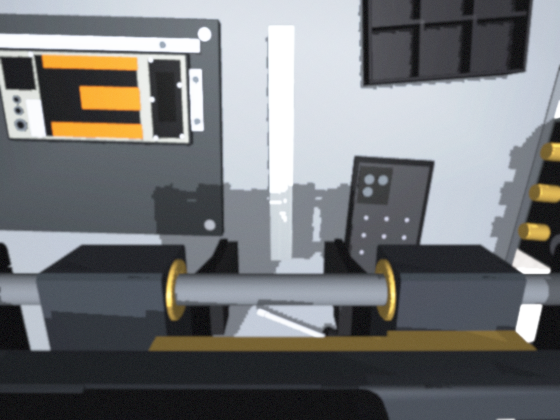

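>>> move_arm(steps=[[[0.038,0,0.02],0.003],[[0.038,0,0.06],0.003],[[0.038,0,0.1],0.003],[[0.038,0,0.135],0.003],[[0.038,0,0.15],0.003],[[0.038,0,0.1535],0.003],[[0.038,0,0.1535],0.003]])

```text
time_s: 28.02
tool_pos: [0.5537, -0.2849, 0.0167]
tool_rot: [179.9, -0.1, 4.8]
force: [-0.7, 0.3, -0.2]
grip_width: 0.0433
```

>>> move_arm(steps=[[[0,0,0],0],[[0,0,0],0],[[0,0,0],0],[[0,0,0],0],[[0,0,0],0]], hand=1, squeeze=50)

```text
time_s: 28.65
tool_pos: [0.5531, -0.2845, 0.016]
tool_rot: [180.0, -0.0, 4.8]
force: [-1.0, 0.5, 3.7]
grip_width: 0.019
```

>>> move_arm(steps=[[[0,0,-0.01],0],[[0,0,-0.04],0],[[0,0,-0.08],0],[[0,0,-0.12],0],[[0,0,-0.14],0],[[0,0,-0.14],0]])

```text
time_s: 29.4
tool_pos: [0.5535, -0.2847, 0.1566]
tool_rot: [179.9, -0.1, 4.8]
force: [0.7, -0.4, -3.2]
grip_width: 0.0192
```

```bash
python3 tilt.py | head -16; python3 - <<'E'
from h import *
s=pw(30,-20.5); print(s); go((*s,.156,93.4),(*s,.0545,93.4))
E
```

```text
t 29.4 pos [ 0.5535 -0.2847  0.1566] rot [ 1.7991e+02 -1.1000e-01  4.8300e+00] F [ 0.7 -0.4 -3.2] w 0.0192 q [ 48.  20. -28.  92.  10.  70. -68.]
wrist 14266
   -0.035 385 top-z [-0.012 -0.011 -0.011]
   -0.02 909 top-z [-0.012 -0.011 -0.011]
   -0.005 588 top-z [-0.043 -0.042 -0.011]
   0.01 1690 top-z [-0.024 -0.012 -0.01 ]
   0.025 1442 top-z [-0.012 -0.011 -0.01 ]
   0.04 1570 top-z [-0.012 -0.011 -0.01 ]
   0.055 1703 top-z [-0.012 -0.011 -0.01 ]
   0.07 1858 top-z [-0.012 -0.011 -0.01 ]
   0.085 2007 top-z [-0.012 -0.011 -0.01 ]
   0.1 917 top-z [-0.013 -0.011 -0.01 ]
   0.13 316 top-z [0.153 0.155 0.156]
   0.145 588 top-z [0.153 0.155 0.156]
   0.16 293 top-z [0.154 0.155 0.156]
side 1422
[ 0.58406298 -0.12158473]
t 29.55 pos [ 0.5516 -0.284   0.1533] rot [-179.89    0.18    4.83] F [ 0.3  0.7 -2.8] w 0.0189 q [ 48.  20. -28.  92.  10.  70. -68.]
(np.float64(0.5840629754960202), np.float64(-0.12158472526515834), 0.156, 93.4) -> [0.046, -0.1591, -0.0025] -1.5458
(np.float64(0.5840629754960202), np.float64(-0.12158472526515834), 0.0545, 93.4) -> [0.0464, -0.1589, 0.099] -1.5458
```

>>> move_arm(steps=[[[0.005,-0.015,0],-0.12],[[0.01,-0.03,0],-0.26],[[0.015,-0.05,0],-0.42],[[0.02,-0.07,0],-0.58],[[0.025,-0.09,0],-0.74],[[0.03,-0.11,0],-0.9],[[0.035,-0.13,0],-1.06],[[0.04,-0.145,0],-1.22],[[0.045,-0.155,0],-1.38],[[0.045,-0.1595,0],-1.5],[[0.045,-0.1595,0],-1.546],[[0.045,-0.1595,0.03],-1.546],[[0.045,-0.1595,0.06],-1.546],[[0.045,-0.1595,0.06],-1.546],[[0.045,-0.1595,0.06],-1.546]])

```text
time_s: 31.42
tool_pos: [0.5844, -0.1215, 0.0957]
tool_rot: [-180.0, -0.0, 93.4]
force: [1.0, 0.2, -1.8]
grip_width: 0.0189
```

```bash
cat > fin.py <<'E'
from h import *
ps=[]
for c in("top","side","wrist"):
    im,d,k=shot(c); ps.append(env.get_obs()["tool_pos"]); o=env.get_obs(); P=cloud(d,k)
    for q,z in(("phone_centre",.02),("straightedge_centre",o["tool_pos"][2]+.011)):
        for r in env.cut_out(c,q)[:2]:
            m=r["region"]; qq=rect(m,k,z); ce=np.array(qq[0])/1000
            if np.linalg.norm(ce-[.585,-.12])<.1: print(c,q,round(r["conf"],2),np.round(qq[1],1),round(qq[2],2),"plate",((ce-C0)@RP).round(4),"z",np.nanpercentile(P[m][:,2],[5,50,95]).round(4))
    cv2.imwrite(f"pics/{c}_fin.png",im[...,::-1])
go(); p=np.mean(ps,0); print("mean",p.round(4),"plate",((p[:2]-C0)@RP).round(4))
E
python3 fin.py; python3 tilt.py|head -14
```

```text
top phone_centre 0.82 [31.1 67.4] 3.45 plate [0.0101 0.0269] z [0.0164 0.0198 0.0233]
top straightedge_centre 0.56 [22.4 77. ] 3.67 plate [0.0281 0.0437] z [0.0844 0.105  0.1087]
side phone_centre 0.95 [ 74.9 163. ] 3.88 plate [ 0.0271 -0.0276] z [0.0153 0.0191 0.023 ]
side straightedge_centre 0.51 [ 28.9 137.1] 3.89 plate [ 0.0261 -0.0761] z [0.0822 0.1045 0.1084]
wrist phone_centre 0.84 [ 22.5 113. ] 3.63 plate [0.0031 0.002 ] z [0.0203 0.0216 0.0228]
wrist straightedge_centre 0.97 [20.  98.3] 3.52 plate [0.0304 0.0288] z [0.1067 0.1077 0.1088]
t 31.88 pos [ 0.5844 -0.1218  0.0959] rot [1.7997e+02 2.0000e-02 9.3400e+01] F [-0.5 -0.8 -1.9] w 0.0189 q [ 46.  24. -45.  99.  19.  65.  -1.]
mean [ 0.5849 -0.1218  0.0964] plate [ 0.0308 -0.0207]
t 31.88 pos [ 0.5844 -0.1218  0.0959] rot [1.7997e+02 2.0000e-02 9.3400e+01] F [-0.5 -0.8 -1.9] w 0.0189 q [ 46.  24. -45.  99.  19.  65.  -1.]
wrist 14645
   -0.035 412 top-z [-0.012 -0.011 -0.01 ]
   -0.02 880 top-z [-0.012 -0.011 -0.01 ]
   -0.005 645 top-z [-0.043 -0.042 -0.011]
   0.01 1676 top-z [-0.023 -0.011 -0.01 ]
   0.025 1446 top-z [-0.012 -0.011 -0.01 ]
   0.04 1581 top-z [-0.012 -0.011 -0.01 ]
   0.055 1696 top-z [-0.012 -0.011 -0.01 ]
   0.07 1858 top-z [-0.012 -0.011 -0.01 ]
   0.085 2025 top-z [-0.013 -0.011 -0.01 ]
   0.1 902 top-z [-0.013 -0.011 -0.01 ]
   0.115 402 top-z [0.081 0.082 0.084]
   0.13 1004 top-z [0.081 0.082 0.084]
```

>>> move_arm(steps=[[[0.001,0,0.012],0],[[0.001,0,0.025],0],[[0.001,0,0.035],0],[[0.001,0,0.0405],0],[[0.001,0,0.0405],0],[[0.001,0,0.0405],0]])

```text
time_s: 32.78
tool_pos: [0.5846, -0.1207, 0.0554]
tool_rot: [180.0, 0.0, 93.4]
force: [-0.0, -1.2, -2.2]
grip_width: 0.0188
```

```bash
python3 fin.py; python3 tilt.py|head -14; python3 - <<'E'
import cv2,numpy as np
a=cv2.imread("pics/wrist_fin.png"); b=cv2.imread("pics/side_fin.png")[90:310,210:370]
cv2.imwrite("pics/f.png",np.hstack([cv2.resize(a,(500,375)),cv2.resize(b,(273,375),interpolation=cv2.INTER_CUBIC)]))
E
```

```text
top phone_centre 0.67 [59.8 32.8] 89.38 plate [0.0082 0.0333] z [0.0155 0.0199 0.0494]
top straightedge_centre 0.77 [22.9 76.2] 3.01 plate [0.0285 0.0457] z [0.0434 0.0643 0.0681]
side phone_centre 0.78 [ 32.3 153.8] 6.06 plate [ 0.0042 -0.0297] z [0.0157 0.0192 0.0232]
side straightedge_centre 0.79 [ 27.2 149.4] 2.61 plate [ 0.0261 -0.0713] z [0.0404 0.0637 0.0677]
wrist phone_centre 0.7 [25.3 95.2] 2.94 plate [0.0555 0.0116] z [0.0203 0.0217 0.0228]
wrist straightedge_centre 0.66 [20.8 99. ] 3.49 plate [0.03   0.0298] z [0.0656 0.0667 0.0677]
t 33.23 pos [ 0.5843 -0.1208  0.0552] rot [1.7999e+02 1.0000e-02 9.3410e+01] F [-0.6 -1.2 -3. ] w 0.0189 q [ 45.  27. -44. 101.  21.  61.  -3.]
mean [ 0.5845 -0.1208  0.0554] plate [ 0.0305 -0.0198]
t 33.23 pos [ 0.5843 -0.1208  0.0552] rot [1.7999e+02 1.0000e-02 9.3410e+01] F [-0.6 -1.2 -3. ] w 0.0189 q [ 45.  27. -44. 101.  21.  61.  -3.]
wrist 14947
   -0.035 416 top-z [-0.012 -0.011 -0.01 ]
   -0.02 870 top-z [-0.012 -0.011 -0.01 ]
   -0.005 656 top-z [-0.043 -0.042 -0.011]
   0.01 1669 top-z [-0.022 -0.011 -0.01 ]
   0.025 1459 top-z [-0.012 -0.011 -0.01 ]
   0.04 1571 top-z [-0.012 -0.011 -0.01 ]
   0.055 1696 top-z [-0.012 -0.011 -0.01 ]
   0.07 1846 top-z [-0.012 -0.011 -0.01 ]
   0.085 2019 top-z [-0.013 -0.011 -0.01 ]
   0.1 906 top-z [-0.013 -0.011 -0.01 ]
   0.115 1328 top-z [0.04  0.042 0.043]
   0.13 511 top-z [0.04  0.042 0.043]
```

View pics/f.png

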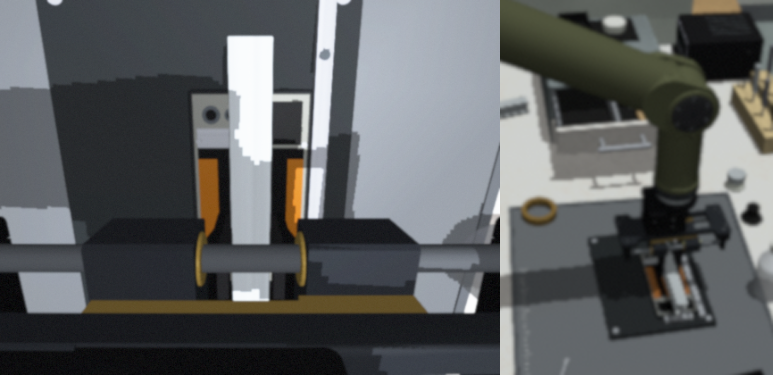

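The bar is level, centred over the phone and clear of it, and the phone is still against the fence.

```bash
python3 -c "
from cell import env
print(env.sign_off())"
```

```text
the job is handed in; nothing more can be done
None
```

The phone is against the fence and end stop, and the short straightedge from the drawer is held level about 2 cm above it. I handed the job in at about 33 s of the 72 s allowed.

**What I did**
- **Phone:** I pushed it square against the fence with both fingertips, then against the end stop, then pressed it to the fence once more. Contact forces were about 5–6 N.
- **Straightedge:** I gripped it lightly near the nose and lifted, so it pivoted nose-up to about 38° as it was drawn out over the front panel. I laid it flat on an empty part of the mat, took it again at its centre with 50 N, and carried it over the phone.

**Last checks**
- **Bar:** it is level, with its underside about 19–20 mm above the phone's top. It is aligned with the plate to within 0.1° and centred on the phone to within about 1–2 mm.
- **Phone:** after the last push the top camera put it at (29.7, −19.7) mm in the plate frame. The fence and end stop as measured put the seat at about (31, −20) mm. I did not touch the phone after that.

**Checks that were unclear or disagreed**
- **Gap at the stops:** a dark strip about 2 mm wide shows between the phone and both stops. It did not change when I pressed the phone hard against the fence, so I took it to be the phone's edge rather than a gap. I did not repeat that press against the end stop.
- **Camera mismatch:** before the bar hid the phone, the side camera read its position about 3 mm lower in x and 8 mm lower in y than the top camera. I treated this as an offset in that camera.
- **Final views:** in the last pictures the bar and gripper hide much of the phone, so its final position could not be measured whole.
- **Brush:** I last saw it clearly in the drawer while taking the bar out. I did not check it separately at the end.

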